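# Roll a tank shell up the loading ramp onto the turning rolls

### The arm

A 6-joint arm with a two-finger parallel gripper is mounted at the origin on the work surface. World frame = base frame: x ahead of the robot, y to its left, z up, the work surface at z = 0. Lengths are in m, angles in rad, forces in N, time in s.
With the tool pointing down it reaches from about 0.35 to 0.875 m from the base axis. Payload 15.5 kg.
Tool frame: the origin (TCP) lies between the finger pads; the fingertips stand ctrl.nose_length ahead of it and the grasp point (between the pads) is the TCP (ctrl.nose_length is the distance from the TCP to the fingertips, in m); z points along the fingers, y is the direction in which the jaws open and shut (so a half turn about z gives the same grasp; the last joint's range is limited). The gripper opens to 85 mm and grips with 20 to 120 N. Pads are 22 mm wide; open, the fingers measure 114 mm over their backs; the gripper's body (76 mm by 85 mm) begins 54 mm behind the grasp point. The pads swing forward as they close: fully open they stand 13 mm farther back than shut.
Start: joints at [1.123, 0.494, 1.345, -0, 1.302, -0.096], TCP at [0.215, 0.587, 0.25] pointing down, gripper open.
Joint ranges: [-2.91, 2.91], [-0.82, 2.16], [0.22, 2.67], [-1.22, 4.37], [0.12, 2.79], [-3.08, 3.08]. Speed limits (rad/s): [1.89, 1.89, 2.57, 3.01, 3.01, 3.01].

### API

Orientations are given as a rotation vector (axis times angle).
In Python, from plant import ctrl gives the robot as it stands.
- The arm moves only by the tool play_rows, never from a script. Its argument "plan" is a list that holds one entry, the list of rows, each a list of 7 numbers: the finger opening in mm, from 0 to 85.4, then the shift along the tool's x, y, z in units of 50 mm (1.0 is 50 mm), then the turn, a rotation vector about the tool's x, y, z in rad. In form: [[[grip, dx, dy, dz, rx, ry, rz], ...]]. A call has exactly 5 rows; each row shifts and turns the commanded pose from where the row before left it, along the tool's axes as they then stand; what a row does not reach is not made up. A row lasts 1/10 s, in which the tool goes at most 50 mm and 8.59 degrees, less where a joint would pass 70% of its speed; a pose out of reach is approached as far as the arm can. A call is refused whole if a number of a shift passes 1 or a number of a turn 0.15, either way. A call with a gripper value outside its range is refused whole. The fingers move at their own pace and stop on an object; "grip_force" is the grip in N (left out, the last holds). Time passes only in rows, so rows that do not move let the fingers close, or fill a call up. It gives the time, the measured TCP pose, the force and the opening at its end, in the units of the state.
- ctrl.get_obs(): the state, without advancing time (a new reading comes with each control period).
- ctrl.capture(name): name is "scene" or "side" or "wrist"; returns a dict with "pixels" (384x512x3 uint8, red, green, blue), "depth" (384x512 float32, m along the optical axis (not along the pixel's ray), 0 where there is no reading), "camera_matrix" (3x3 intrinsics, pixels), "world_to_cam" (4x4, takes a point from world to camera coordinates); the wrist camera has in their place "mount" (4x4, takes a point from camera to tool coordinates, whose origin is the TCP and whose axes are the flange's). Camera axes: x right, y down, z forward; pixel columns grow to the right and rows downward; lengths in m; the calibration is good to about 2 mm. A picture is of the moment at which its call begins: read the wrist's pose just before it.
- ctrl.hand_in(): hands the job in, once; it reports no verdict.
Trained networks look in the newest picture that a camera, given by its name, has taken for a name from the list of things; names that differ only in an ending like _2 or _b are one class to them, and where a whole thing is asked for, a point or a joint stands for the part that bears it (a point fixed in the world has none). Each returns a list of dicts, best first, with "confidence" (0 to 1); they miss things now and then, are a little off and sometimes report something else, mostly with a low value. They report only what shows in the picture. A call takes as long as a camera call. They do not tell look-alikes from the thing itself.
- ctrl.search_frame(camera, target): "position" ([x, y, z] in m, in the coordinates of the camera as it stood for that picture, good to about 4 mm: the middle of the surface that is visible of it).
- ctrl.landmark_of(camera, target): "position" ([x, y, z] in m, in the coordinates of the camera as it stood for that picture, good to about 4 mm: a listed point, or the origin of a listed thing).
The state is a dict: "time_s": time; "joint_pos": joint angles; "joint_vel": joint speeds; "joint_efforts": joint torques, N m; "position": TCP position; "orientation": TCP orientation; "wrist_force": force on the tool from outside, world axes, zero at the start; "moment": the same for the moment, N m; "finger_gap": opening from 0.0 (shut) to 1.0 (fully open).
Only numpy, scipy, OpenCV 4.12 (cv2) and the standard library are available. Lean on these libraries where they do the work, as an engineer would, in place of code of your own. Each camera call takes 0.05 s, during which the arm holds its last target. There are 200 camera calls.

### The job

The small capped steel tank shell lies on the bench at the foot of the loading ramp. With the fingers behind it, roll it up the ramp with a slow, steady push, without letting it roll back or run loose on the ramp, until it drops in between the two rows of rubber wheels of the turning rolls and lies still and square on all four, stopped by the far row; then take the hand away. Push gently: do not grip or lift the shell, and leave the other things on the bench where they are.

Things in the scene. Friction and masses are not known exactly. Their poses are not given: they have to be found in the camera images.
- tank: Closed steel cylinder (tank shell) lying on its side: 76 mm diameter, 150 mm long, plus a round boss (22 mm, 8 mm proud) amid each flat end; 0.4-0.75 kg. Smooth steel (slides on steel at about 0.3), rolls freely. Origin at its centre; x axis = cylinder axis (y, z turn as it rolls). Starts on the flat bench, centre 15 to 55 mm short of the ramp's foot, up to 0.2 rad out of square and 15 mm off the ramp's middle line.
- rig: Bench turning rolls, blue frame, fixed. Origin on the bench (z = 0) under the middle between the four rubber wheels; x points uphill (the ramp lies at -x), y along the wheel axles, z up. Wheels 40 mm diameter, 24 mm wide, axles 24 mm high, at x = -28 and +28 mm, y = -50 and +50 mm. Gearbox and motor at x = 80 to 150, y = -150 to +5, up to 93 mm high.
- seat (a point): Where the shell's centre lies when seated on all four wheels: midway between the wheel rows, 75 mm above the bench; the shell's axis then lies along the turning rolls' y.
- near_row (a point): Middle of the top line of the near wheel row (free-turning idlers), 44 mm above the bench. Rolling over it, the shell's centre is 38 mm above this point; once past, it drops forward by itself into the seat.
- far_row (a point): Middle of the top line of the far wheel row, 44 mm above the bench. These wheels are held by the gearbox and do not turn: they stop the shell.
- ramp: Loading ramp: bare steel sheet 216 mm wide, 240 mm long, rising at 10 degrees. Origin in the middle of its foot, where its surface (z = 0) meets the bench, 279 mm downhill of the turning rolls' origin; x up the slope, y across, z square to it. Ends 12 mm short of the near wheels, in line with their tops. Side lips 11 mm high, 105 mm off the middle line, from x = 35 mm on.
- offcut: bystander: dark steel tube offcut standing upright beside the turning rolls, 60 mm in diameter, 65 mm high; origin under its centre
- magnet: bystander: red triangular welding magnet lying flat beside the ramp, about 90 x 90 x 16 mm; origin under its centre
- hammer: bystander: hammer with a wooden handle, 240 mm long, lying on the bench; origin under its middle, x along the handle
- flange: bystander: steel pipe flange lying flat beside the turning rolls, 90 mm in diameter, 32 mm high; origin under its centre
- wirebrush: bystander: brush with a wooden handle, 220 mm long, lying on the bench; origin under its middle, x along the handle
- spray: bystander: spray can, 58 mm in diameter, 150 mm high, upright; origin under its centre
- nozzle: bystander: copper torch nozzle standing upright, 24 mm in diameter, 60 mm high; origin under its centre
There are look-alikes about, which are no part of the job. Leave any red or turquoise look-alike of the tank alone.

How it is judged:
By the outcome, as a careful person would: the job done as asked, in the order asked, and still so for the second after the job is handed in, with the robot touching nothing.
It also fails if it takes over 42 s, if anything falls off the work surface, if the arm or the gripper's body presses on something with over 40 N, if the wrist force passes 120 N, or if a joint passes its speed limit or range.

## Working session

There is one attempt and no reset: what is moved stays moved. The work goes in short steps, Python scripts to look and compute and a tool call to move; the robot and the scene stay as the last step left them, time stands still between calls to the robot, and variables do not carry over. Pictures are saved under pics/ and viewed, about 8 in all and at most 12, crops included, and the job is handed in when it is done.

Besides the shell and the picture viewer there is one more tool, called after "Call:" as name(argument=value, ...), one argument or row to a line, values as JSON. play_rows: Moves the arm, as the interface text tells. Its arguments: {"type":"object","properties":{"plan":{"type":"array"},"grip_force":{"type":"number"}},"required":["plan"]}

```bash
mkdir -p pics; ls
cat > h.py <<'E'
from plant import ctrl
import numpy as np, cv2
from scipy.spatial.transform import Rotation as R
def cap(n,fn=None):
    c=ctrl.capture(n)
    if fn: cv2.imwrite('pics/'+fn,cv2.cvtColor(c['pixels'],cv2.COLOR_RGB2BGR))
    return c
def toworld(c,p,obs=None):
    p=np.append(p,1)
    if 'world_to_cam' in c: return (np.linalg.inv(c['world_to_cam'])@p)[:3]
    T=np.eye(4);T[:3,:3]=R.from_rotvec(obs['orientation']).as_matrix();T[:3,3]=obs['position']
    return (T@c['mount']@p)[:3]
E
python3 - <<'E'
from h import *
o=ctrl.get_obs();print(o['time_s'],o['position'],o['orientation'],o['finger_gap'],ctrl.nose_length)
for n in ['scene','side']:
    c=cap(n,n+'1.png')
    for t in ['tank','rig','seat','near_row','far_row','ramp']:
        for d in ctrl.landmark_of(n,t)[:3]: print(n,t,round(d['confidence'],2),toworld(c,d['position']).round(4))
print(ctrl.get_obs()['time_s'])
a=cv2.imread('pics/scene1.png');cv2.imwrite('pics/a.png',a)
E
```

```text
pics
0.0 [0.21521157 0.58642778 0.249687  ] [-5.49650261e-01 -3.09281253e+00  1.86662140e-03] 1.001664587472473 0.019
scene tank 0.93 [ 0.3967 -0.2606  0.0411]
scene tank 0.9 [ 0.6084 -0.1592  0.0401]
scene tank 0.63 [ 0.7757 -0.3355  0.0414]
scene rig 0.78 [ 0.5735  0.1453 -0.0008]
scene seat 0.63 [ 0.4199 -0.4945  0.0036]
scene seat 0.62 [0.5735 0.1454 0.0749]
scene seat 0.51 [0.7495 0.1162 0.004 ]
scene near_row 0.74 [0.5755 0.1161 0.041 ]
scene near_row 0.16 [0.577  0.1448 0.0765]
scene far_row 0.62 [0.5751 0.173  0.045 ]
scene ramp 0.87 [ 0.6038 -0.1366  0.001 ]
scene ramp 0.44 [0.7518 0.1145 0.0028]
side tank 0.88 [ 0.7743 -0.3319  0.0413]
side tank 0.81 [ 0.6107 -0.1607  0.0441]
side tank 0.78 [ 0.3973 -0.2591  0.0408]
side rig 0.67 [0.5719 0.1445 0.0041]
side seat 0.9 [0.5743 0.1533 0.0789]
side near_row 0.63 [0.571  0.1172 0.0492]
side far_row 0.84 [0.5708 0.1778 0.0472]
side ramp 0.71 [ 0.598  -0.1267  0.002 ]
0.7
```

View pics/scene1.png

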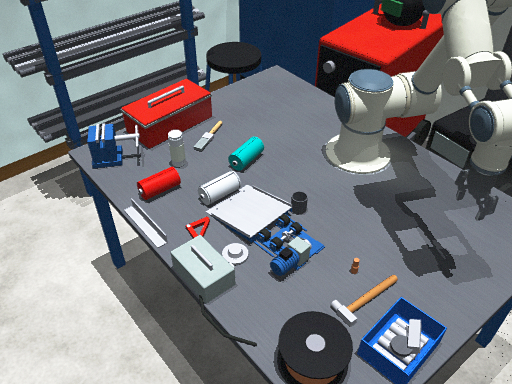

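View pics/side1.png

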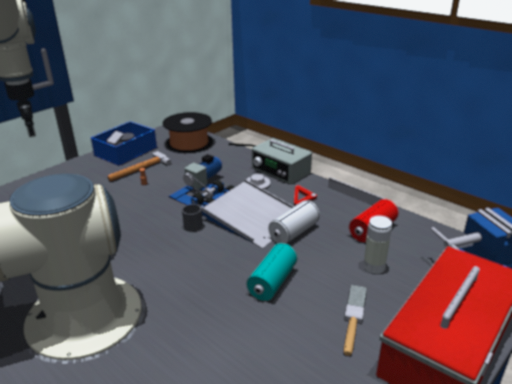

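The grey tank is at scene pixel (220,188), at the foot of the ramp (250,208). The red (158,183) and turquoise (246,152) look-alikes are clear of it. Next I'll get the ramp heading and tank axis from depth.

Run:
```python
from h import *
P=[];C=[]
for n in ['scene','side']:
    c=cap(n); d=c['depth']; K=c['camera_matrix']
    v,u=np.nonzero(d>0); z=d[v,u]
    p=np.c_[(u-K[0,2])/K[0,0]*z,(v-K[1,2])/K[1,1]*z,z,np.ones(len(z))]@np.linalg.inv(c['world_to_cam']).T
    p=p[:,:3]; col=c['pixels'][v,u].astype(int)
    # ramp: near plane rising along approx +y
    m=(abs(p[:,0]-.587)<.13)&(p[:,1]>-.10)&(p[:,1]<.09)&(p[:,2]<.06)
    q=p[m]; 
    for it in range(6):
        A=np.c_[q[:,:2],np.ones(len(q))]; w,*_=np.linalg.lstsq(A,q[:,2],rcond=None)
        r=np.c_[p[m][:,:2],np.ones(m.sum())]@w-p[m][:,2]; q=p[m][abs(r)<.004]
    print(n,'ramp slope deg',np.degrees(np.arctan(np.hypot(*w[:2]))),'heading',np.degrees(np.arctan2(w[1],w[0])),len(q),'foot y at x=.6',-(w[0]*.6+w[2])/w[1])
    # side edges via minAreaRect of ramp pts
    on=p[(abs(np.c_[p[:,:2],np.ones(len(p))]@w-p[:,2])<.003)&(abs(p[:,0]-.587)<.16)&(p[:,1]>-.09)&(p[:,1]<.12)&(p[:,2]>.006)]
    for t in [-.05,-.02,.01,.04,.07]:
        s=on[abs(on[:,1]-t)<.012]; print('  y',t,np.percentile(s[:,0],[1,99]).round(4))
    # tank
    g=p[(np.hypot(p[:,0]-.609,p[:,1]+.16)<.11)&(p[:,2]>.045)&(p[:,2]<.085)&(p[:,1]<-.1)]
    rect=cv2.minAreaRect(g[:,:2].astype(np.float32)); cc=g[:,:2]-g[:,:2].mean(0)
    e=np.linalg.svd(cc,full_matrices=False)[2][0]
    print('  tank',rect,'pca axis',np.degrees(np.arctan2(e[1],e[0])),'z max',np.percentile(g[:,2],98))
o=ctrl.get_obs();M=R.from_rotvec(o['orientation']).as_matrix();print(M.round(3).tolist(),o['time_s'])
```

```text
scene ramp slope deg 10.512099173587494 heading 168.27022131570124 554 foot y at x=.6 -0.43896267856795423
  y -0.05 [0.5445 0.6306]
  y -0.02 [0.5232 0.6053]
  y 0.01 [0.4783 0.5813]
  y 0.04 [0.4755 0.5455]
  y 0.07 [0.4308 0.5361]
  tank ((0.6146655082702637, -0.15586045384407043), (0.07368482649326324, 0.16586631536483765), 86.63348388671875) pca axis -2.6841830856192535 z max 0.08077677570721128
side ramp slope deg 9.908124383659757 heading 94.53828486902533 2228 foot y at x=.6 -0.1468960895635012
  y -0.05 [0.4805 0.6963]
  y -0.02 [0.4775 0.6913]
  y 0.01 [0.4737 0.69  ]
  y 0.04 [0.4718 0.6868]
  y 0.07 [0.4344 0.6844]
  tank ((0.6041894555091858, -0.16625533998012543), (0.07537258416414261, 0.16592952609062195), 86.35430145263672) pca axis 175.11881655017248 z max 0.08031753757529465
[[-0.939, 0.345, 0.0], [0.345, 0.939, 0.0], [-0.0, 0.0, -1.0]] 0.8
```

Run:
```python
from h import *
o=ctrl.get_obs();M=R.from_rotvec(o['orientation']);p=o['position']
d=(np.array([.617,-.240,.25])-p)/20
for i in range(20):
    print((M.inv().apply(d)/.05).round(3).tolist()); M=M*R.from_rotvec([0,0,1.131/20])
```

```text
[-0.662, -0.638, 0.0]
[-0.697, -0.599, 0.0]
[-0.73, -0.559, 0.0]
[-0.76, -0.517, 0.0]
[-0.788, -0.473, 0.0]
[-0.814, -0.428, 0.0]
[-0.836, -0.381, 0.0]
[-0.857, -0.333, 0.0]
[-0.874, -0.284, 0.0]
[-0.889, -0.234, 0.0]
[-0.901, -0.184, 0.0]
[-0.91, -0.132, 0.0]
[-0.916, -0.081, 0.0]
[-0.919, -0.029, 0.0]
[-0.919, 0.023, 0.0]
[-0.916, 0.075, 0.0]
[-0.91, 0.127, 0.0]
[-0.902, 0.178, 0.0]
[-0.89, 0.228, 0.0]
[-0.876, 0.278, 0.0]
```

Call:
play_rows(
  plan=[
    [[85,-0.66,-0.64,0,0,0,0.0566],[85,-0.7,-0.6,0,0,0,0.0566],[85,-0.73,-0.56,0,0,0,0.0566],[85,-0.76,-0.52,0,0,0,0.0566],[85,-0.79,-0.47,0,0,0,0.0566]],
  ],
)

```text
time_s: 1.3
position: [0.3162, 0.3781, 0.2504]
orientation: [0.983, 2.983, 0.001]
wrist_force: [1.5, 1.1, -0.8]
finger_gap: 0.993
```

Call:
play_rows(
  plan=[
    [[85,-0.81,-0.43,0,0,0,0.0566],[85,-0.84,-0.38,0,0,0,0.0566],[85,-0.86,-0.33,0,0,0,0.0566],[85,-0.87,-0.28,0,0,0,0.0566],[85,-0.89,-0.23,0,0,0,0.0566]],
  ],
)

```text
time_s: 1.8
position: [0.4171, 0.1716, 0.2505]
orientation: [1.395, 2.815, 0.001]
wrist_force: [0.7, 0.8, -0.2]
finger_gap: 0.998
```

Call:
play_rows(
  plan=[
    [[85,-0.9,-0.18,0,0,0,0.0566],[85,-0.91,-0.13,0,0,0,0.0566],[85,-0.92,-0.08,0,0,0,0.0566],[85,-0.92,-0.03,0,0,0,0.0566],[85,-0.92,0.02,0,0,0,0.0566]],
  ],
)

```text
time_s: 2.3
position: [0.5177, -0.0356, 0.2505]
orientation: [1.778, 2.59, 0.0]
wrist_force: [0.8, 0.5, 0.1]
finger_gap: 0.993
```

Call:
play_rows(
  plan=[
    [[85,-0.92,0.08,0,0,0,0.0566],[85,-0.91,0.13,0,0,0,0.0566],[85,-0.9,0.18,0,0,0,0.0566],[85,-0.89,0.23,0,0,0,0.0566],[85,-0.88,0.28,0,0,0,0.0566]],
  ],
)

```text
time_s: 2.8
position: [0.6187, -0.2423, 0.2503]
orientation: [2.126, 2.313, 0.0]
wrist_force: [0.3, 0.5, 0.3]
finger_gap: 0.997
```

Run:
```python
from h import *
o=ctrl.get_obs();c=cap('wrist','w1.png');M=R.from_rotvec(o['orientation']).as_matrix()
print(o['time_s'],o['position'],M.round(3).tolist(),o['wrist_force'],c['mount'].round(3).tolist())
for t in ['tank','ramp']:
    for d in ctrl.landmark_of('wrist',t)[:3]: print(t,round(d['confidence'],2),toworld(c,d['position'],o).round(4))
d=c['depth']; K=c['camera_matrix'];v,u=np.nonzero(d>0); z=d[v,u]
p=np.array([(u-K[0,2])/K[0,0]*z,(v-K[1,2])/K[1,1]*z,z,np.ones(len(z))])
T=np.eye(4);T[:3,:3]=M;T[:3,3]=o['position'];p=(T@c['mount']@p).T[:,:3]
g=p[(np.hypot(p[:,0]-.609,p[:,1]+.16)<.12)&(p[:,2]>.05)&(p[:,2]<.085)]
print(len(g),cv2.minAreaRect(g[:,:2].astype(np.float32)))
m=(p[:,1]>-.08)&(p[:,1]<.09)&(abs(p[:,0]-.585)<.09)&(p[:,2]<.06);q=p[m]
print(len(q))
if len(q)>50:
    for i in range(5):
        w=np.linalg.lstsq(np.c_[q[:,:2],np.ones(len(q))],q[:,2],rcond=None)[0]
        q=p[m][abs(np.c_[p[m][:,:2],np.ones(m.sum())]@w-p[m][:,2])<.004]
    print('slope',np.degrees(np.arctan(np.hypot(*w[:2]))),'heading',np.degrees(np.arctan2(w[1],w[0])),'foot y@.6',-(w[0]*.6+w[2])/w[1])
```

```text
2.8 [ 0.61865521 -0.24226492  0.25033108] [[-0.084, 0.996, 0.0], [0.996, 0.084, 0.0], [-0.0, 0.0, -1.0]] [0.26090837 0.48685266 0.27265432] [[-0.0, -0.962, -0.271, 0.07], [1.0, -0.0, -0.0, -0.0], [0.0, -0.271, 0.962, -0.122], [0.0, 0.0, 0.0, 1.0]]
tank 0.9 [ 0.6119 -0.1608  0.0366]
tank 0.89 [ 0.3958 -0.2592  0.0377]
tank 0.81 [ 0.7772 -0.3326  0.0332]
ramp 0.82 [ 0.6001 -0.1308 -0.0009]
10239 ((0.6089982986450195, -0.16108684241771698), (0.0716182142496109, 0.15016339719295502), 89.87218475341797)
3089
slope 9.682430856795623 heading 95.3811503097816 foot y@.6 -0.1264049996274801
```

View pics/w1.png

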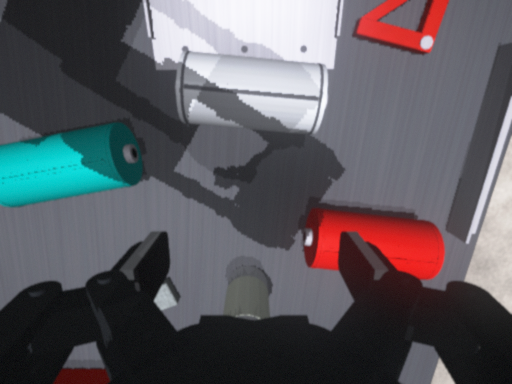

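The wrist view shows the tank (255,92) nearly square in front of the ramp, whose lips run symmetrically about column 245. The red shell (305,240) and the spray can (245,270) are near the hand, so I'll check clearances before lowering.

Run:
```python
from h import *
o=ctrl.get_obs();T=np.eye(4);T[:3,:3]=R.from_rotvec(o['orientation']).as_matrix();T[:3,3]=o['position']
def rep(n,c,P):
    g=np.linalg.inv(T)@np.c_[P,np.ones(len(P))].T; g=g[:3].T
    m=(P[:,2]>.02)&(P[:,2]<.17)&(abs(g[:,0])<.16)&(abs(g[:,1])<.12)
    # occupancy in tool xy (mm), 20mm cells: max height
    H={}
    for a,z in zip(g[m],P[m][:,2]):
        k=(int(np.floor(a[0]*50)),int(np.floor(a[1]*50))); H[k]=max(H.get(k,0),z)
    print(n)
    for i in range(7,-9,-1): print(i*20,[int(1000*H.get((i,j),0)) for j in range(-6,6)])
for n in ['side','wrist','scene']:
    c=cap(n);d=c['depth'];K=c['camera_matrix'];v,u=np.nonzero(d>0);z=d[v,u]
    p=np.array([(u-K[0,2])/K[0,0]*z,(v-K[1,2])/K[1,1]*z,z,np.ones(len(z))])
    P=((np.linalg.inv(c['world_to_cam']) if n!='wrist' else T@c['mount'])@p).T[:,:3]
    rep(n,c,P)
    for d in ctrl.landmark_of(n,'spray')[:2]: print('spray',d['confidence'],toworld(c,d['position'],o).round(3))
```

```text
side
140 [20, 0, 0, 0, 0, 0, 0, 0, 0, 0, 23, 22]
120 [0, 51, 60, 0, 0, 0, 0, 0, 0, 0, 0, 0]
100 [0, 74, 77, 76, 76, 75, 73, 71, 70, 67, 0, 0]
80 [0, 79, 82, 81, 82, 81, 80, 81, 79, 80, 0, 0]
60 [0, 78, 79, 80, 80, 81, 81, 80, 79, 81, 0, 0]
40 [0, 67, 68, 70, 72, 73, 75, 72, 77, 75, 0, 0]
20 [0, 0, 0, 0, 0, 0, 0, 0, 49, 0, 0, 0]
0 [0, 0, 0, 0, 0, 0, 0, 0, 0, 0, 0, 0]
-20 [0, 0, 0, 0, 0, 0, 0, 0, 0, 0, 0, 0]
-40 [0, 0, 0, 0, 0, 0, 0, 0, 0, 0, 0, 0]
-60 [0, 0, 0, 0, 0, 0, 0, 0, 0, 57, 26, 0]
-80 [0, 0, 0, 0, 0, 0, 0, 0, 0, 76, 75, 74]
-100 [0, 0, 0, 0, 0, 0, 0, 0, 53, 80, 81, 79]
-120 [0, 0, 0, 0, 0, 0, 0, 0, 0, 78, 81, 79]
-140 [0, 0, 0, 0, 0, 0, 0, 0, 0, 0, 0, 0]
-160 [0, 0, 0, 0, 139, 154, 151, 0, 0, 0, 0, 0]
spray 0.84 [ 0.62  -0.425  0.003]
wrist
140 [0, 0, 0, 0, 0, 0, 0, 0, 0, 0, 0, 0]
120 [0, 0, 52, 49, 39, 0, 0, 0, 0, 0, 0, 0]
100 [0, 0, 72, 71, 70, 69, 68, 66, 65, 64, 0, 0]
80 [0, 48, 76, 76, 76, 76, 76, 75, 75, 74, 0, 0]
60 [0, 0, 75, 75, 75, 76, 76, 76, 77, 76, 47, 0]
40 [0, 0, 65, 67, 68, 69, 70, 72, 72, 73, 0, 0]
20 [0, 0, 0, 0, 0, 0, 0, 47, 52, 55, 0, 0]
0 [0, 0, 0, 0, 0, 
[... 456 characters left out ...]
 [0, 0, 63, 69, 56, 52, 57, 0, 0, 0, 0, 0]
100 [0, 0, 76, 77, 73, 72, 78, 74, 73, 74, 0, 0]
80 [0, 0, 80, 82, 83, 83, 81, 81, 82, 80, 44, 0]
60 [0, 0, 77, 77, 79, 82, 80, 80, 78, 81, 47, 0]
40 [0, 0, 0, 65, 0, 68, 70, 73, 75, 72, 0, 0]
20 [0, 0, 0, 0, 0, 0, 0, 0, 0, 28, 0, 0]
0 [0, 0, 0, 0, 0, 0, 0, 0, 0, 0, 0, 0]
-20 [0, 0, 0, 0, 0, 0, 0, 0, 0, 0, 0, 0]
-40 [0, 0, 0, 0, 0, 0, 0, 0, 0, 0, 0, 0]
-60 [0, 0, 0, 0, 0, 0, 0, 0, 0, 0, 54, 63]
-80 [0, 0, 0, 0, 0, 0, 0, 0, 0, 66, 79, 81]
-100 [0, 0, 0, 0, 0, 0, 0, 0, 0, 81, 82, 83]
-120 [0, 0, 0, 0, 0, 0, 0, 0, 0, 80, 79, 80]
-140 [0, 0, 0, 0, 0, 0, 0, 0, 0, 0, 68, 70]
-160 [0, 0, 0, 0, 151, 155, 138, 0, 0, 0, 0, 0]
spray 0.95 [ 0.624 -0.427  0.002]
```

Clear all round: about 25 mm to the tank and more to the red shell and spray can. Lowering now.

Call:
play_rows(
  plan=[
    [[85,0,0,0.8,0,0,0],[85,0,0,0.8,0,0,0],[85,0,0,0.8,0,0,0],[85,0,0,0.8,0,0,0],[85,0,0,0.8,0,0,0]],
  ],
)

```text
time_s: 3.75
position: [0.6181, -0.2396, 0.0493]
orientation: [2.121, 2.317, 0.0]
wrist_force: [0.8, -0.8, -1.0]
finger_gap: 0.995
```

Call:
play_rows(
  plan=[
    [[85,0,0,0.16,0,0,0],[85,0,0,0.16,0,0,0],[85,0.08,0,0,0,0,0],[85,0.08,0,0,0,0,0],[85,0.08,0,0,0,0,0]],
  ],
)

```text
time_s: 4.25
position: [0.6178, -0.2283, 0.036]
orientation: [2.121, 2.314, 0.001]
wrist_force: [-0.1, -0.7, -0.2]
finger_gap: 0.995
```

```bash
cat > chk.py <<'E'
from h import *
import sys
o=ctrl.get_obs();T=np.eye(4);T[:3,:3]=R.from_rotvec(o['orientation']).as_matrix();T[:3,3]=o['position']
print(o['time_s'],o['position'].round(4),o['wrist_force'].round(1))
u=np.array([-.092,.996]);l=np.array([.996,.092]);rig=np.array([.5725,.145])
def rl(p): return (np.dot(p[:2]-rig,u)*1000).round(1),(np.dot(p[:2]-rig,l)*1000).round(1),round(p[2]*1000,1)
print('tcp in rig',rl(o['position']))
for n in sys.argv[2:]:
    c=cap(n,f'{n}_{sys.argv[1]}.png')
    for d in ctrl.landmark_of(n,'tank')[:4]:
        p=toworld(c,d['position'],o)
        if abs(p[0]-.59)<.08: print(n,'tank rig(x,y),z',rl(p),round(d['confidence'],2),'ahead of tcp',((np.linalg.inv(T)@np.append(p,1))[:2]*1000).round(1))
E
python3 chk.py a side wrist
```

```text
4.25 [ 0.6178 -0.2283  0.036 ] [-0.1 -0.7 -0.2]
tcp in rig (np.float64(-376.0), np.float64(10.8), np.float64(36.0))
side tank rig(x,y),z (np.float64(-306.9), np.float64(11.0), np.float64(47.9)) 0.96 ahead of tcp [69.1 -0.2]
side tank rig(x,y),z (np.float64(377.9), np.float64(-1.0), np.float64(6.8)) 0.72 ahead of tcp [753.7 -15.6]
wrist tank rig(x,y),z (np.float64(-308.8), np.float64(8.9), np.float64(39.1)) 0.56 ahead of tcp [67.1 -2.3]
```

View pics/wrist_a.png

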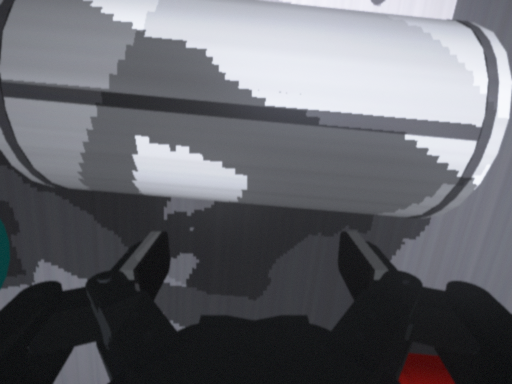

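Call:
play_rows(
  plan=[
    [[85,0.05,0,0,0,0,0],[85,0.05,0,0,0,0,0],[85,0.05,0,0,0,0,0],[85,0.05,0,0,0,0,0],[85,0.05,0,0,0,0,0]],
  ],
)

```text
time_s: 4.95
position: [0.6159, -0.2157, 0.0342]
orientation: [-2.123, -2.316, 0.0]
wrist_force: [1.1, -0.2, -0.9]
finger_gap: 0.99
```

Call:
play_rows(
  plan=[
    [[85,0.05,0,0,0,0,0],[85,0.05,0,0,0,0,0],[85,0.05,0,0,0,0,0],[85,0.05,0,0,0,0,0],[85,0.05,0,0,0,0,0]],
  ],
)

```text
time_s: 5.45
position: [0.6149, -0.2033, 0.0343]
orientation: [-2.123, -2.316, 0.0]
wrist_force: [-0.4, -0.2, -0.2]
finger_gap: 0.997
```

```bash
python3 chk.py b side wrist
```

```text
5.45 [ 0.6149 -0.2033  0.0343] [-0.4 -0.2 -0.2]
tcp in rig (np.float64(-350.8), np.float64(10.2), np.float64(34.3))
side tank rig(x,y),z (np.float64(-295.0), np.float64(12.1), np.float64(44.9)) 0.63 ahead of tcp [55.8  1.7]
wrist tank rig(x,y),z (np.float64(-294.9), np.float64(14.0), np.float64(36.9)) 0.61 ahead of tcp [55.9  3.5]
```

View pics/wrist_b.png

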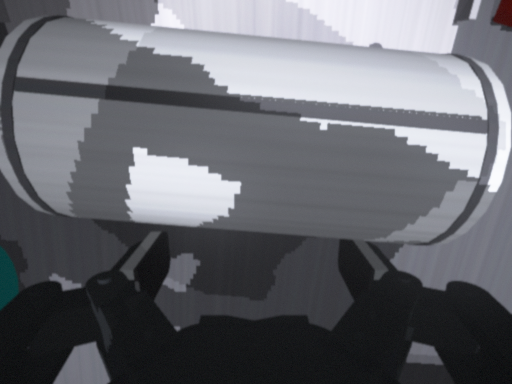

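The tank is in contact through the right finger only, still about 5° out of square (its stripe runs from (20,85) to (485,125)). I'll push it against the ramp foot, which should help square it.

Call:
play_rows(
  plan=[
    [[85,0.05,0,0,0,0,0],[85,0.05,0,0,0,0,0],[85,0.05,0,0,0,0,0],[85,0.05,0,0,0,0,0],[85,0.05,0,0,0,0,0]],
  ],
)

```text
time_s: 6.15
position: [0.6139, -0.1909, 0.0343]
orientation: [2.123, 2.316, 0.0]
wrist_force: [-0.3, -1.1, 1.3]
finger_gap: 0.994
```

Call:
play_rows(
  plan=[
    [[85,0.04,0,0,0,0,0],[85,0.04,0,0,0,0,0],[85,0.02,0,0,0,0,0],[85,0,0,0,0,0,0],[85,0,0,0,0,0,0]],
  ],
)

```text
time_s: 6.65
position: [0.6133, -0.1861, 0.0342]
orientation: [-2.123, -2.316, 0.0]
wrist_force: [0.1, -0.4, -0.4]
finger_gap: 0.992
```

```bash
cat >> chk.py <<'E'
# yaw: back outline/edge of tank from wrist depth: fit axis as ridge line in tool frame
if 'wrist' in sys.argv:
    d=c['depth'];K=c['camera_matrix'];v,w=np.nonzero(d>0);z=d[v,w]
    p=(c['mount']@np.array([(w-K[0,2])/K[0,0]*z,(v-K[1,2])/K[1,1]*z,z,np.ones(len(z))]))[:3].T
    h=o['position'][2]-p[:,2]  # height
    m=(p[:,0]>.02)&(p[:,0]<.11)&(abs(p[:,1])<.065)
    q=p[m];hh=h[m]
    from scipy.optimize import least_squares
    k=hh>hh.max()-.03;q=q[k][::7];hh=hh[k][::7]
    f=lambda t: np.hypot((q[:,0]-t[0]-t[1]*q[:,1])*np.cos(np.arctan(t[1])),hh-t[2]-t[3]*q[:,1])-.038
    t=least_squares(f,[.055,0,o['position'][2]+.004,0],loss='soft_l1',f_scale=.001)
    print('fit: ahead %.1f mm, yaw vs hand %.2f deg (neg: right end back), zc %.1f'%(t.x[0]*1e3,np.degrees(np.arctan(t.x[1])),t.x[2]*1e3),'rms',np.sqrt(np.mean(t.fun**2))*1e3,len(q))
E
python3 chk.py c side wrist
```

```text
6.65 [ 0.6133 -0.1861  0.0342] [ 0.1 -0.4 -0.4]
tcp in rig (np.float64(-333.5), np.float64(10.2), np.float64(34.2))
side tank rig(x,y),z (np.float64(-280.8), np.float64(12.2), np.float64(44.4)) 0.59 ahead of tcp [52.7  1.8]
wrist tank rig(x,y),z (np.float64(-283.2), np.float64(12.9), np.float64(34.2)) 0.66 ahead of tcp [50.3  2.4]
fit: ahead 58.5 mm, yaw vs hand 0.11 deg (neg: right end back), zc 110.1 rms 0.4393023399479018 594
```

```bash
sed -i "s/m=(p\[:,0\]>.02)/m=(h<o['position'][2]+.05)\&(h>o['position'][2]+.015)\&(p[:,0]>.025)/" chk.py; python3 chk.py d wrist
```

```text
6.85 [ 0.6133 -0.1861  0.0342] [ 0.6 -0.1  1.1]
tcp in rig (np.float64(-333.5), np.float64(10.2), np.float64(34.2))
wrist tank rig(x,y),z (np.float64(-279.8), np.float64(11.4), np.float64(40.5)) 0.77 ahead of tcp [53.8  0.9]
fit: ahead 53.0 mm, yaw vs hand -3.51 deg (neg: right end back), zc 37.0 rms 0.5409418825883444 11501
```

View pics/wrist_d.png

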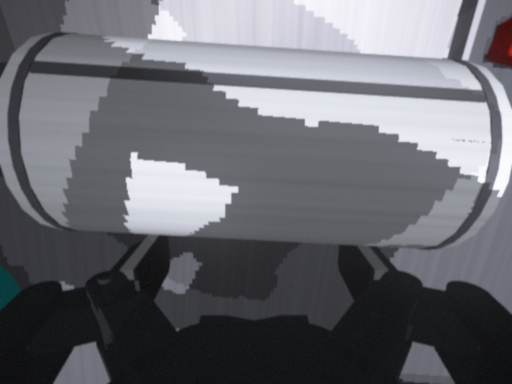

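It is squaring at the foot: 3.5° now, down from 5°. Continuing, with the hand now rising along the slope.

Call:
play_rows(
  plan=[
    [[85,0.04,0,-0.005,0,0,0],[85,0.04,0,-0.007,0,0,0],[85,0.04,0,-0.007,0,0,0],[85,0.04,0,-0.007,0,0,0],[85,0.04,0,-0.007,0,0,0]],
  ],
)

```text
time_s: 7.45
position: [0.6127, -0.1761, 0.0361]
orientation: [2.122, 2.316, 0.0]
wrist_force: [0.2, -3.3, 2.2]
finger_gap: 0.993
```

```bash
python3 chk.py e wrist
```

```text
7.45 [ 0.6127 -0.1761  0.0361] [ 0.2 -3.3  2.2]
tcp in rig (np.float64(-323.5), np.float64(10.5), np.float64(36.1))
wrist tank rig(x,y),z (np.float64(-273.7), np.float64(11.6), np.float64(37.7)) 0.76 ahead of tcp [49.8  0.9]
fit: ahead 49.9 mm, yaw vs hand -0.04 deg (neg: right end back), zc 37.8 rms 0.540960378039173 10840
```

Now square to the hand (−0.04°) with both fingers on it. It sits about 11 mm to the right, so I'll steer slightly left, about 2.5°, for the mid-ramp section and straighten later.

Call:
play_rows(
  plan=[
    [[85,0.06,0,-0.011,0,0,-0.009],[85,0.06,0,-0.011,0,0,-0.009],[85,0.06,0,-0.011,0,0,-0.009],[85,0.07,0,-0.012,0,0,-0.009],[85,0.07,0,-0.012,0,0,-0.009]],
  ],
)

```text
time_s: 8.05
position: [0.6108, -0.1599, 0.0389]
orientation: [2.069, 2.364, 0.0]
wrist_force: [0.6, -3.2, 2.9]
finger_gap: 0.989
```

Call:
play_rows(
  plan=[
    [[85,0.07,0,-0.012,0,0,0],[85,0.07,0,-0.012,0,0,0],[85,0.07,0,-0.012,0,0,0],[85,0.07,0,-0.012,0,0,0],[85,0.07,0,-0.012,0,0,0]],
  ],
)

```text
time_s: 8.55
position: [0.6084, -0.1426, 0.0418]
orientation: [-2.07, -2.363, 0.0]
wrist_force: [0.5, -4.5, 2.2]
finger_gap: 0.993
```

```bash
python3 chk.py f wrist
```

```text
8.55 [ 0.6084 -0.1426  0.0418] [ 0.5 -4.5  2.2]
tcp in rig (np.float64(-289.7), np.float64(9.3), np.float64(41.8))
wrist tank rig(x,y),z (np.float64(-240.2), np.float64(9.8), np.float64(45.9)) 0.68 ahead of tcp [49.4  2.5]
fit: ahead 49.8 mm, yaw vs hand 0.04 deg (neg: right end back), zc 43.8 rms 0.5344483900069587 10914
```

Call:
play_rows(
  plan=[
    [[85,0.08,0,-0.014,0,0,0],[85,0.08,0,-0.014,0,0,0],[85,0.08,0,-0.014,0,0,0],[85,0.08,0,-0.014,0,0,0],[85,0.08,0,-0.014,0,0,0]],
  ],
)

```text
time_s: 9.15
position: [0.6059, -0.1227, 0.0454]
orientation: [2.07, 2.363, 0.0]
wrist_force: [0.2, -4.2, 2.7]
finger_gap: 0.994
```

Call:
play_rows(
  plan=[
    [[85,0.08,0,-0.014,0,0,0],[85,0.08,0,-0.014,0,0,0],[85,0.08,0,-0.014,0,0,0],[85,0.08,0,-0.014,0,0,0],[85,0.08,0,-0.014,0,0,0]],
  ],
)

```text
time_s: 9.65
position: [0.6032, -0.1029, 0.0489]
orientation: [2.07, 2.363, -0.0]
wrist_force: [-0.1, -4.1, 1.6]
finger_gap: 0.994
```

Call:
play_rows(
  plan=[
    [[85,0.08,0,-0.014,0,0,0],[85,0.08,0,-0.014,0,0,0],[85,0.08,0,-0.014,0,0,0],[85,0.08,0,-0.014,0,0,0],[85,0.08,0,-0.014,0,0,0]],
  ],
)

```text
time_s: 10.15
position: [0.6006, -0.0831, 0.0524]
orientation: [2.07, 2.363, 0.0]
wrist_force: [0.3, -3.8, 1.9]
finger_gap: 0.994
```

Call:
play_rows(
  plan=[
    [[85,0.08,0,-0.014,0,0,0],[85,0.08,0,-0.014,0,0,0],[85,0.08,0,-0.014,0,0,0],[85,0.08,0,-0.014,0,0,0],[85,0.08,0,-0.014,0,0,0]],
  ],
)

```text
time_s: 10.65
position: [0.5979, -0.0632, 0.0559]
orientation: [-2.07, -2.363, -0.0]
wrist_force: [0.6, -3.3, 2.1]
finger_gap: 0.997
```

```bash
cat >> chk.py <<'E'
for n in sys.argv[2:]:
    for t in ['seat','near_row','far_row','rig']:
        for d in ctrl.landmark_of(n,t)[:1]:
            p=toworld(c if n==sys.argv[-1] else cap(n),d['position'],o);print(n,t,round(d['confidence'],2),p.round(4),rl(p))
E
python3 chk.py g wrist
```

```text
10.65 [ 0.5979 -0.0632  0.0559] [ 0.6 -3.3  2.1]
tcp in rig (np.float64(-209.7), np.float64(6.2), np.float64(55.9))
wrist tank rig(x,y),z (np.float64(-159.6), np.float64(7.4), np.float64(57.7)) 0.75 ahead of tcp [50.   3.2]
fit: ahead 49.8 mm, yaw vs hand -0.04 deg (neg: right end back), zc 57.9 rms 0.5282103156164787 10879
```

View pics/wrist_g.png

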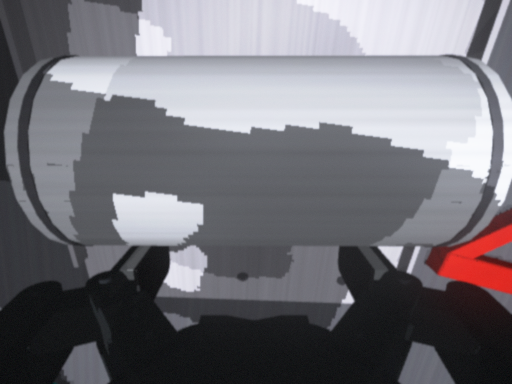

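Square to the hand, with the right lip at column ~495 at the top of the picture and clear of the shell. Continuing.

Call:
play_rows(
  plan=[
    [[85,0.08,0,-0.014,0,0,0],[85,0.08,0,-0.014,0,0,0],[85,0.08,0,-0.014,0,0,0],[85,0.08,0,-0.014,0,0,0],[85,0.08,0,-0.014,0,0,0]],
  ],
)

```text
time_s: 11.45
position: [0.5954, -0.0434, 0.0594]
orientation: [2.07, 2.363, 0.0]
wrist_force: [0.9, -4.0, 1.9]
finger_gap: 0.997
```

Call:
play_rows(
  plan=[
    [[85,0.08,0,-0.014,0,0,0],[85,0.08,0,-0.014,0,0,0],[85,0.08,0,-0.014,0,0,0],[85,0.08,0,-0.014,0,0,0],[85,0.08,0,-0.014,0,0,0]],
  ],
)

```text
time_s: 11.95
position: [0.5927, -0.0236, 0.0628]
orientation: [-2.07, -2.363, 0.0]
wrist_force: [0.2, -3.4, 1.8]
finger_gap: 0.996
```

Call:
play_rows(
  plan=[
    [[85,0.08,0,-0.014,0,0,0],[85,0.08,0,-0.014,0,0,0],[85,0.08,0,-0.014,0,0,0],[85,0.06,0,-0.011,0,0,0.01],[85,0.06,0,-0.011,0,0,0.01]],
  ],
)

```text
time_s: 12.45
position: [0.5902, -0.0058, 0.066]
orientation: [-2.094, -2.341, 0.0]
wrist_force: [0.5, -3.5, 1.7]
finger_gap: 0.993
```

```bash
python3 chk.py h side wrist
python3 - <<'E'
from h import *
for n in ['side','scene']:
    c=cap(n)
    for t in ['rig','seat','near_row','far_row']:
        for d in ctrl.landmark_of(n,t)[:1]: print(n,t,round(d['confidence'],2),toworld(c,d['position']).round(4))
E
```

```text
12.45 [ 0.5902 -0.0058  0.066 ] [ 0.5 -3.5  1.7]
tcp in rig (np.float64(-151.8), np.float64(3.8), np.float64(66.0))
side tank rig(x,y),z (np.float64(-103.8), np.float64(6.1), np.float64(77.3)) 0.58 ahead of tcp [48.   3.2]
wrist tank rig(x,y),z (np.float64(-99.2), np.float64(5.7), np.float64(70.9)) 0.78 ahead of tcp [52.5  3. ]
fit: ahead 49.8 mm, yaw vs hand -0.05 deg (neg: right end back), zc 68.2 rms 0.5196171256447789 10923
side seat 0.75 [0.569  0.1492 0.0818] (np.float64(4.5), np.float64(-3.1), np.float64(81.8))
side near_row 0.68 [0.5715 0.1176 0.0454] (np.float64(-27.2), np.float64(-3.5), np.float64(45.4))
side far_row 0.73 [ 0.5984 -0.1305  0.0037] (np.float64(-276.8), np.float64(0.4), np.float64(3.7))
side rig 0.82 [0.5736 0.1446 0.003 ] (np.float64(-0.5), np.float64(1.1), np.float64(3.0))
side rig 0.59 [0.5728 0.1433 0.0025]
side seat 0.74 [0.5717 0.1467 0.0828]
side near_row 0.8 [0.5716 0.1189 0.048 ]
side far_row 0.92 [0.5687 0.1797 0.0453]
scene rig 0.68 [0.5715 0.1474 0.0009]
scene seat 0.93 [0.5771 0.1448 0.0773]
scene near_row 0.88 [0.576  0.1144 0.0446]
scene far_row 0.71 [0.5782 0.1749 0.0436]
```

View pics/wrist_h.png

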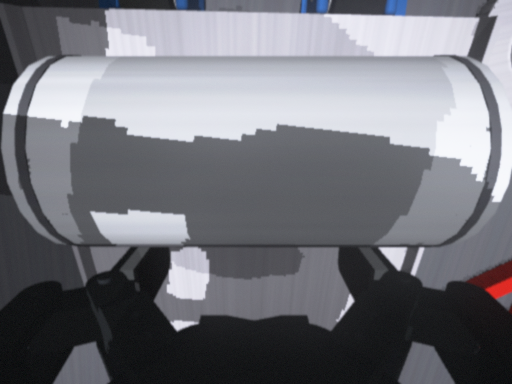

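The ramp end line (115,10)–(490,17) shows the hand is still about 1° left of square, so I'll correct that on the way. The lateral offset is now only about 4 mm.

Call:
play_rows(
  plan=[
    [[85,0.07,0,-0.012,0,0,0.007],[85,0.07,0,-0.012,0,0,0.007],[85,0.07,0,-0.012,0,0,0.006],[85,0.07,0,-0.012,0,0,0],[85,0.07,0,-0.012,0,0,0]],
  ],
)

```text
time_s: 14.25
position: [0.5887, 0.0117, 0.0691]
orientation: [2.117, 2.321, 0.0]
wrist_force: [0.7, -3.3, 1.2]
finger_gap: 0.996
```

Call:
play_rows(
  plan=[
    [[85,0.07,0,-0.012,0,0,0],[85,0.07,0,-0.012,0,0,0],[85,0.07,0,-0.012,0,0,0],[85,0.06,0,-0.011,0,0,0],[85,0.06,0,-0.011,0,0,0]],
  ],
)

```text
time_s: 14.75
position: [0.5871, 0.028, 0.0719]
orientation: [-2.117, -2.321, 0.0]
wrist_force: [0.6, -3.0, 2.4]
finger_gap: 0.995
```

Call:
play_rows(
  plan=[
    [[85,0.05,0,-0.009,0,0,0],[85,0.05,0,-0.009,0,0,0],[85,0.05,0,-0.009,0,0,0],[85,0.04,0,-0.007,0,0,0],[85,0.04,0,-0.007,0,0,0]],
  ],
)

```text
time_s: 15.25
position: [0.5861, 0.0394, 0.074]
orientation: [2.117, 2.321, -0.0]
wrist_force: [0.3, -3.5, 1.9]
finger_gap: 0.995
```

```bash
python3 chk.py i wrist
```

```text
15.25 [0.5861 0.0394 0.074 ] [ 0.3 -3.5  1.9]
tcp in rig (np.float64(-106.5), np.float64(3.8), np.float64(74.0))
wrist tank rig(x,y),z (np.float64(-55.7), np.float64(7.4), np.float64(77.6)) 0.93 ahead of tcp [50.7  3.6]
fit: ahead 49.8 mm, yaw vs hand -0.06 deg (neg: right end back), zc 76.2 rms 0.5586802468271966 10876
wrist rig 0.84 [ 0.5699  0.1468 -0.0059] (np.float64(2.0), np.float64(-2.4), np.float64(-5.9))
```

View pics/wrist_i.png

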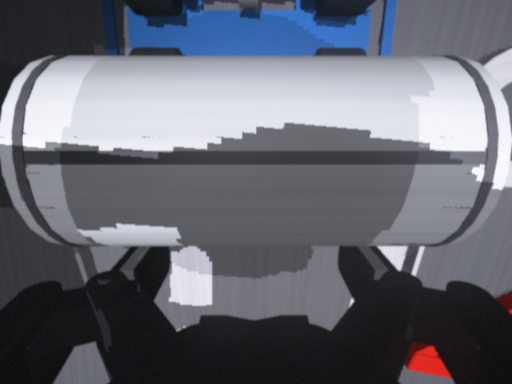

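Square with the wheels (150,52)/(340,52). Slow push over the near row now.

Call:
play_rows(
  plan=[
    [[85,0.04,0,-0.006,0,0,0],[85,0.04,0,-0.006,0,0,0],[85,0.04,0,-0.006,0,0,0],[85,0.04,0,-0.006,0,0,0],[85,0.04,0,-0.006,0,0,0]],
  ],
)

```text
time_s: 16.05
position: [0.5852, 0.0494, 0.0755]
orientation: [2.117, 2.321, 0.0]
wrist_force: [-0.0, -1.4, 1.0]
finger_gap: 1.0
```

Call:
play_rows(
  plan=[
    [[85,0.04,0,-0.005,0,0,0],[85,0.04,0,-0.005,0,0,0],[85,0.04,0,-0.005,0,0,0],[85,0.03,0,-0.003,0,0,0],[85,0.03,0,-0.003,0,0,0]],
  ],
)

```text
time_s: 16.55
position: [0.5843, 0.0583, 0.0764]
orientation: [-2.117, -2.321, 0.0]
wrist_force: [-0.2, -2.2, 0.9]
finger_gap: 0.997
```

```bash
python3 chk.py j wrist
```

```text
16.55 [0.5843 0.0583 0.0764] [-0.2 -2.2  0.9]
tcp in rig (np.float64(-87.5), np.float64(3.7), np.float64(76.4))
wrist tank rig(x,y),z (np.float64(-36.5), np.float64(6.1), np.float64(80.9)) 0.87 ahead of tcp [51.   2.3]
fit: ahead 49.9 mm, yaw vs hand -0.03 deg (neg: right end back), zc 79.3 rms 0.554254430726422 11132
wrist seat 0.72 [0.5713 0.1498 0.0728] (np.float64(4.9), np.float64(-0.8), np.float64(72.8))
wrist far_row 0.64 [0.5734 0.178  0.0408] (np.float64(32.8), np.float64(3.9), np.float64(40.8))
```

Call:
play_rows(
  plan=[
    [[85,0.03,0,-0.003,0,0,0],[85,0.03,0,-0.002,0,0,0],[85,0.03,0,-0.001,0,0,0],[85,0.03,0,0,0,0,0],[85,0.03,0,0,0,0,0]],
  ],
)

```text
time_s: 17.35
position: [0.5837, 0.0658, 0.0768]
orientation: [2.117, 2.321, 0.0]
wrist_force: [-0.2, -1.3, 0.9]
finger_gap: 0.995
```

Call:
play_rows(
  plan=[
    [[85,0.025,0,0,0,0,0],[85,0.025,0,0,0,0,0],[85,0.025,0,0,0,0,0],[85,0.02,0,0,0,0,0],[85,0.02,0,0,0,0,0]],
  ],
)

```text
time_s: 17.85
position: [0.5831, 0.0715, 0.0768]
orientation: [-2.117, -2.321, -0.0]
wrist_force: [-0.4, -0.6, 0.6]
finger_gap: 0.997
```

```bash
python3 chk.py k wrist
```

```text
17.85 [0.5831 0.0715 0.0768] [-0.4 -0.6  0.6]
tcp in rig (np.float64(-74.2), np.float64(3.8), np.float64(76.8))
wrist tank rig(x,y),z (np.float64(-24.2), np.float64(3.6), np.float64(79.8)) 0.57 ahead of tcp [50.  -0.2]
fit: ahead 50.1 mm, yaw vs hand -0.04 deg (neg: right end back), zc 80.6 rms 0.5437848604553798 11392
wrist far_row 0.79 [0.5729 0.1763 0.041 ] (np.float64(31.1), np.float64(3.3), np.float64(41.0))
```

Call:
play_rows(
  plan=[
    [[85,0.02,0,0,0,0,0],[85,0.02,0,0,0,0,0],[85,0.02,0,0,0,0,0],[85,0.02,0,0,0,0,0],[85,0.02,0,0,0,0,0]],
  ],
)

```text
time_s: 18.65
position: [0.5826, 0.0764, 0.0768]
orientation: [-2.117, -2.321, 0.0]
wrist_force: [-0.6, -0.4, -0.4]
finger_gap: 0.998
```

```bash
python3 chk.py l wrist
```

```text
18.65 [0.5826 0.0764 0.0768] [-0.6 -0.4 -0.4]
tcp in rig (np.float64(-69.2), np.float64(3.8), np.float64(76.8))
wrist tank rig(x,y),z (np.float64(3.4), np.float64(7.7), np.float64(74.8)) 0.88 ahead of tcp [72.6  3.9]
fit: ahead 71.5 mm, yaw vs hand -0.16 deg (neg: right end back), zc 73.3 rms 0.5505739984365631 11414
```

It dropped in, with the centre near x ≈ +2 mm, height ~75 mm and yaw −0.2°. Backing the hand off and lifting.

Call:
play_rows(
  plan=[
    [[85,-0.1,0,0,0,0,0],[85,-0.15,0,0,0,0,0],[85,-0.2,0,-0.1,0,0,0],[85,-0.2,0,-0.2,0,0,0],[85,-0.2,0,-0.3,0,0,0]],
  ],
)

```text
time_s: 19.45
position: [0.5864, 0.0328, 0.1073]
orientation: [-2.117, -2.32, 0.001]
wrist_force: [0.7, 0.3, -0.3]
finger_gap: 0.998
```

Call:
play_rows(
  plan=[
    [[85,-0.2,0,-0.5,0,0,0],[85,-0.2,0,-0.5,0,0,0],[85,-0.2,0,-0.5,0,0,0],[85,-0.2,0,-0.5,0,0,0],[85,0,0,-0.4,0,0,0]],
  ],
)

```text
time_s: 19.95
position: [0.5906, -0.0078, 0.2293]
orientation: [2.117, 2.318, 0.001]
wrist_force: [0.8, 0.5, -0.5]
finger_gap: 0.995
```

Call:
play_rows(
  plan=[
    [[85,0,0,0,0,0,0],[85,0,0,0,0,0,0],[85,0,0,0,0,0,0],[85,0,0,0,0,0,0],[85,0,0,0,0,0,0]],
  ],
)

```text
time_s: 20.45
position: [0.59, -0.0058, 0.2262]
orientation: [-2.116, -2.321, 0.001]
wrist_force: [0.2, -0.1, 0.2]
finger_gap: 0.996
```

```bash
python3 chk.py m side scene wrist
python3 - <<'E'
from h import *
import cv2
a=cv2.imread('pics/wrist_m.png');b=cv2.imread('pics/side_m.png')[140:290,150:350];b=cv2.resize(b,(512,384),interpolation=cv2.INTER_CUBIC)
cv2.imwrite('pics/m.png',cv2.resize(np.hstack([a,b]),(800,300)))
E
```

```text
20.45 [ 0.59   -0.0058  0.2262] [ 0.2 -0.1  0.2]
tcp in rig (np.float64(-151.8), np.float64(3.5), np.float64(226.2))
side tank rig(x,y),z (np.float64(1.3), np.float64(3.7), np.float64(83.4)) 0.7 ahead of tcp [153.1   0.4]
scene tank rig(x,y),z (np.float64(-0.4), np.float64(4.1), np.float64(76.3)) 0.86 ahead of tcp [151.3   0.7]
wrist tank rig(x,y),z (np.float64(2.8), np.float64(5.4), np.float64(75.6)) 0.63 ahead of tcp [154.6   2.1]Traceback (most recent call last):
  File "chk.py", line 21, in <module>
    k=hh>hh.max()-.03;q=q[k][::7];hh=hh[k][::7]
         ~~~~~~^^
    return umr_maximum(a, axis, None, out, keepdims, initial, where)
ValueError: zero-size array to reduction operation maximum which has no identity
```

View pics/m.png

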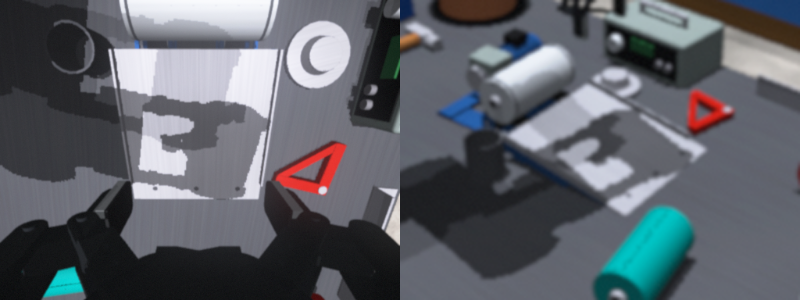

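The shell lies in the turning rolls, parallel to the ramp's end (left panel (200,20), right panel (530,80)). The bystanders have not moved and the hand is well clear.

```bash
python3 -c "
from plant import ctrl
print(ctrl.hand_in())"
```

```text
the job is handed in; nothing more can be done
None
```

The steel tank shell is seated in the turning rolls, and I handed the job in at about 20.5 s with the hand well clear. I pushed it with the open fingers behind it. It squared itself against the ramp foot, went up at 30–40 mm/s, and dropped over the near row at about 10 mm/s.

- **Position:** All three cameras put the shell's centre within 3 mm of the seat along the ramp and about 4–5 mm to the right of the middle line. I had steered it left on the ramp to cut an initial offset of about 11 mm.
- **Height:** The scene and wrist cameras put the centre at about 76 mm, against 75 mm expected. The side camera said 83 mm, but it read 6–10 mm high on the shell throughout.
- **Squareness:** The shell was −0.16° off the hand just after it dropped in. My repeat of that fit after backing away failed because the shell was outside its window. The last picture shows the shell parallel to the ramp's end.
- **Forces and surroundings:** Wrist force readings stayed under about 6 N. In the last picture, the things in view, including the turquoise look-alike, are where they were. I did not re-check those outside it, such as the red look-alike and the spray can.

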